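# Open the bead pot and hold the drilling machine's jaw open

## Task

I am about to load the bead-drilling machine. Lift the loose lid off the bead pot by its knob and set it down on the bench beside the pot, right way up, leaving the pot where it stands; then take the black pull knob of the machine's spring jaw and draw it out until the jaw's pointer lines up with the index clip on the scale, and keep it there. Finish while still holding the jaw open at that mark, so that I can put a bead in; do not disturb the bottle, the tray or the pliers.

Things in the scene. Friction and masses are not known exactly. Their poses are not given: they have to be found in the camera images.
- machine: Bead-drilling machine, bolted to the bench: grey cast base plate 240 (x) by 280 (y) mm, 18 mm high, origin at the middle of its underside. Its x axis points away from its front; the jaw is drawn out along its -x, level. Motor and chuck lie on its +y half, up to 100 mm high; front bearing bracket and fixed jaw post, 84 mm high, stand on its -y half at y = -50, with the spring jaw between them.
- jaw (a joint): How far the spring jaw is drawn out, m: 0 shut (its rest), up to 0.045. A spring pushes it shut with about 5 N at 0, rising 1.6 N per 10 mm; let go, it snaps back.
- pull_knob (a point): Middle of the jaw's black pull knob, 160 mm in front of the carriage and moving with it, in front of the machine and 62 mm above the bench. The knob is a level cylinder along the machine's x, 25 mm diameter, 26 mm long, with a 34 mm flange at its outer end, 36 mm long overall; this point is 14 mm from the knob's inner end and 12 mm short of the flange. The 28 mm wide fixed spring barrel ends 32 mm behind this point when the jaw is shut.
- pointer (a point): Tip of the dark steel pointer (8 mm wide) on the jaw carriage's -y side, above the scale bar, 53 mm over the bench; it moves with the jaw. At the mark it has the same machine x as the index.
- index: Brass index clip, 12 mm wide, clamped on the aluminium scale bar on the machine's -y side; its origin is the point of its nose, which faces the pointer. Same axes as the machine. It is set 20 to 36 mm in front (-x) of the pointer's rest position and stays where it is.
- lid: Loose white stoneware lid, 96 mm diameter, with an upright wooden cylinder knob, 24 mm diameter and 24 mm high. Origin at the middle of the knob: 24.5 mm above the lid's top face, 37 mm above its lowest face (so 37 mm above the bench when set down right way up); z axis up along the knob. A 76 mm plug, 6 mm deep, sits in the pot's mouth. 0.12 to 0.21 kg.
- pot: White stoneware bead pot, 92 mm diameter, 60 mm high, origin at the middle of its underside, 0.5 to 0.8 kg, standing loose on the bench to one side of the machine; mouth 82 mm.
- bottle: Clear bottle with white cap, 56 mm diameter, 125 mm high, on the other side of the machine from the pot; origin under its middle. Leave alone.
- tray: White divided findings tray, 100 (x) by 140 (y) by 22 mm, beyond, to the robot's right; origin under its middle. Leave alone.
- pliers: Long-nose pliers lying beyond, to the robot's left, 170 mm long along their x, 55 mm wide, 13 mm high; origin at mid-length on the bench. Leave alone.
Things that resemble listed ones, but are neither listed nor needed, are in the scene too. What is shaped like the lid but green or orange is not meant. Leave any orange or red look-alike of the pot alone.

How it is judged:
By the outcome, as a careful person would: the job done as asked, in the order asked, and still so for the second after the job is handed in, while the arm keeps its last pose, push and grip.
It also fails if it takes over 48 s, if anything falls off the work surface, if the arm or the gripper's body presses on something with over 40 N, if the wrist force passes 120 N, or if a joint passes its speed limit or range.

## Robot

A 6-joint arm with a two-finger parallel gripper is mounted at the origin on the work surface. World frame = base frame: x ahead of the robot, y to its left, z up, the work surface at z = 0. Lengths are in mm, angles in rad, forces in N, time in s.
With the tool pointing down it reaches from about 275 to 750 mm from the base axis. Payload 10.2 kg.
Tool frame: the origin (TCP) lies on the front face of the gripper's body, between the roots of the fingers; the fingertips stand 73 mm ahead of it and the grasp point (between the pads) lies 54 mm ahead of it; z points along the fingers, y is the line along which they close (so a half turn about z gives the same grasp; the last joint's range is limited). The gripper opens to 85 mm and grips with 20 to 120 N. Pads are 22 mm wide; open, the fingers measure 114 mm over their backs; the gripper's body (76 mm by 85 mm) begins 54 mm behind the grasp point. The pads swing forward as they close: fully open they stand 13 mm farther back than shut.
Start: joints at [-1.434, 0.313, 1.498, -0, 1.331, -0.223], TCP at [184.833, -491.394, 303.894] pointing down, gripper open.
Joint ranges: [-2.94, 2.94], [-0.97, 2.17], [0.19, 2.56], [-1.23, 4.37], [0.02, 3.11], [-2.88, 2.88]. Speed limits (rad/s): [2.39, 2.39, 3.01, 3.14, 3.14, 3.14].

## Interface

Orientations are given as a unit quaternion [w, x, y, z].
In Python, from rig import * gives the robot as it stands.
- The arm moves only by the tool step_arm, never from a script. Its argument "plan" is a list of rows, each an object with "offset": the shift along the tool's x, y, z in cm, a list of three; "rot": the turn, a rotation vector about the tool's x, y, z in degrees, a list of three; "gripper": the finger opening in cm, from 0 to 8.54. In form: [{"offset": [x, y, z], "rot": [wx, wy, wz], "gripper": gripper}, ...]. A call has 1 to 12 rows; each row is the pose to reach, as a shift and turn from the pose commanded when the call began, along the tool's axes at that moment; what a row does not reach only later rows make up. A row lasts 1/10 s, in which the tool goes at most 50 mm and 8.59 degrees, less where a joint would pass 70% of its speed; a pose out of reach is approached as far as the arm can. A call with a gripper value outside its range is refused whole. The fingers move at their own pace and stop on an object; "squeeze" is the grip in N (left out, the last holds). Time passes only in rows, so rows that repeat a pose let the fingers close. It gives the time, the measured TCP pose, the force, the opening and the grip force at its end, in the units of the state.
- sense(): the state, without advancing time (a new reading comes with each control period).
- capture(name): name is "scene" or "top" or "wrist"; returns a dict with "color" (384x512x3 uint8, red, green, blue), "depth" (384x512 float32, mm along the optical axis (not along the pixel's ray), 0 where there is no reading), "vertical_fov" (degrees; the focal length in pixels is half the picture's height over the tangent of half this angle, whatever the lens; pixels are square), "cx", "cy" (the principal point, pixels), "rvec" (rotation vector, rad) and "tvec" (3), from world to camera coordinates, as OpenCV has them; the wrist camera has in their place "mount" (4x4, takes a point from camera to tool coordinates, whose origin is the TCP and whose axes are the flange's). Camera axes: x right, y down, z forward; pixel columns grow to the right and rows downward; lengths in mm; the calibration is good to about 2 mm. A picture is of the moment at which its call begins: read the wrist's pose just before it.
- finish_job(): hands the job in; it is judged then, once.
The state is a dict: "time_s": time; "joints": joint angles; "dq": joint speeds; "tau": joint torques, N m; "eef_pos": TCP position; "ee_rot": TCP orientation; "force": force on the tool from outside, world axes, zero at the start; "wrist_torque": the same for the moment, N m; "grip_width": opening from 0.0 (shut) to 1.0 (fully open); "grip_force": force on a finger pad.
Only numpy, scipy, OpenCV 4.12 (cv2) and the standard library are available. Lean on these libraries where they do the work, as an engineer would, in place of code of your own. Each camera call takes 0.05 s, during which the arm holds its last target. There are 200 camera calls.

## Working session

There is one attempt and no reset: what is moved stays moved. The work goes in short steps, Python scripts to look and compute and a tool call to move; the robot and the scene stay as the last step left them, time stands still between calls to the robot, and variables do not carry over. Pictures are saved under pics/ and viewed, at most 10 in all, crops included, and the job is handed in when it is done.

Besides the shell and the picture viewer there is one more tool, called after "Call:" as name(argument=value, ...), one argument or row to a line, values as JSON. step_arm: Moves the arm, as the interface text tells. Its arguments: {"type":"object","properties":{"plan":{"type":"array"},"squeeze":{"type":"number"}},"required":["plan"]}

```bash
mkdir -p pics; cat > h.py <<'E'
from rig import *
import numpy as np, cv2
from scipy.spatial.transform import Rotation as R
def save(n,c): cv2.imwrite(f'pics/{n}.png',c['color'][:,:,::-1])
def ext(c,s=None):
    if 'mount' in c:
        M=np.array(c['mount']);q=np.array(s['ee_rot']);T=np.eye(4);T[:3,:3]=R.from_quat(q[[1,2,3,0]]).as_matrix();T[:3,3]=s['eef_pos'];return T@M
    E=np.eye(4);E[:3,:3]=cv2.Rodrigues(np.array(c['rvec'],float))[0];E[:3,3]=np.ravel(c['tvec']);return np.linalg.inv(E)
def pts(c,s=None):
    T=ext(c,s);f=192/np.tan(np.radians(c['vertical_fov'])/2)
    v,u=np.mgrid[:384,:512];d=c['depth'];P=np.stack([(u-c['cx'])/f*d,(v-c['cy'])/f*d,d],-1)
    return P@T[:3,:3].T+T[:3,3]
def atz(c,u,v,z,s=None):
    T=ext(c,s);f=192/np.tan(np.radians(c['vertical_fov'])/2)
    r=T[:3,:3]@np.array([(u-c['cx'])/f,(v-c['cy'])/f,1]);return T[:3,3]+r*(z-T[2,3])/r[2]
E
python3 - <<'E'
from h import *
import pickle
a=capture('top');b=capture('scene');pickle.dump((a,b),open('c.pkl','wb'))
im=np.hstack([a['color'],b['color']])[:,:,::-1]
save('t',a);save('s',b)
print(sense())
for c in (a,b): print(ext(c)[:3,3].round(),c['vertical_fov'])
E
```

```text
{'time_s': 0.1, 'joints': array([-1.43439370e+00,  3.13402029e-01,  1.49832861e+00, -2.02273816e-05,
        1.33098052e+00, -2.23363345e-01]), 'dq': array([-0.00045536, -0.00247194, -0.00195796,  0.00107132, -0.00139664,
       -0.00027732]), 'tau': array([ 3.46602370e-03, -4.12898612e+01, -2.60140175e+01, -1.27189842e-04,
        3.06654831e-03, -3.16239766e-05]), 'eef_pos': array([ 184.81346451, -491.25169859,  303.40040111]), 'ee_rot': array([-5.59151758e-04,  9.83864050e-01,  1.78916791e-01,  1.44952489e-05]), 'force': array([-0.22482868,  1.04510496, -0.35018224]), 'wrist_torque': array([-0.03809012, -0.01109322,  0.00713815]), 'grip_force': 0.0, 'grip_width': 1.0027826290848065}
[ 276.   66. 1440.] 46.01856831959739
[1246. -316.  570.] 53.30099441857975
```

View pics/t.png

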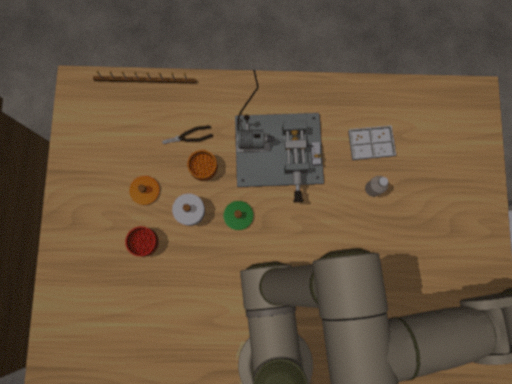

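View pics/s.png

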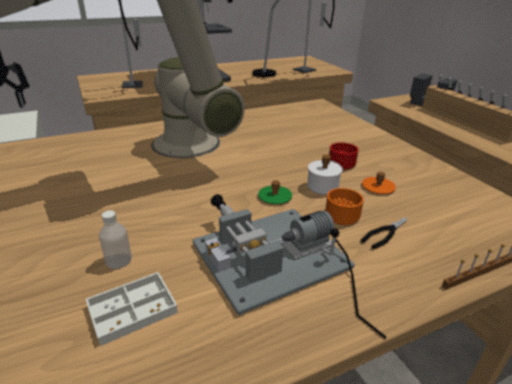

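The top view shows three lid-shaped things: white on the pot at (188,209), green on the bench at (239,215) and orange on the bench at (145,190). The white one is on the white pot, so it is the one meant. The machine is at (280,150), its black pull knob at (298,197), the bottle at (379,186), the tray at (372,143) and the pliers at (190,135).

```bash
python3 - <<'E'
from h import *
import pickle
a,b=pickle.load(open('c.pkl','rb'))
P=pts(a)
cv2.imwrite('pics/crop.png',cv2.resize(a['color'][100:240,165:330,::-1],None,fx=4.5,fy=4.2,interpolation=cv2.INTER_CUBIC))
for n,u,v in [('lidknob',188,208),('green',239,214),('pullknob',298,197),('bottle',383,182),('orangepot',203,165),('plateFL',236,186),('plateFR',323,184),('plateBR',320,114)]:
    print(n,P[v,u].round(), atz(a,u,v,18).round())
# lid rim fit
m=(P[...,2]>55)&(P[...,2]<85);m[:, :165]=0;m[:,215:]=0;m[:190]=0;m[235:]=0
q=P[m];print('lid',q[:,:2].min(0),q[:,:2].max(0),np.median(q,0)); k=(P[...,2]>88);k[:,:165]=0;k[:,215:]=0;k[:190]=0;k[235:]=0;print(P[k].mean(0),k.sum(),P[k][:,2].max())
# machine plate orientation
m=((P[...,2]>12)&(P[...,2]<26)); m[:,:225]=0;m[:,335:]=0;m[:105]=0;m[195:]=0
r=cv2.minAreaRect(P[m][:,:2].astype(np.float32));print(r)
print(atz(a,188,208,97))
E
```

```text
lidknob [457. 270. 102.] [468. 283.  18.]
green [448. 120.  49.] [452. 121.  18.]
pullknob [501. -60.  76.] [511. -65.  18.]
bottle [ 544. -308.  126.] [ 566. -339.   18.]
orangepot [605. 240.  32.] [609. 242.  18.]
plateFL [546. 134.  -4.] [542. 133.  18.]
plateFR [ 558. -148.    3.] [ 555. -145.   18.]
plateBR [ 798. -140.   -5.] [ 790. -137.   18.]
lid [412.15816031 229.52442614] [505.82945541 322.64424718] [455.72431697 274.12574594  66.35585466]
[432.1751821  245.27172248 290.18182497] 64 1440.1725105392734
((681.6304321289062, -0.39703369140625), (269.87322998046875, 279.804443359375), 3.2905561923980713)
[457.42906002 270.97433851  97.        ]
```

View pics/crop.png

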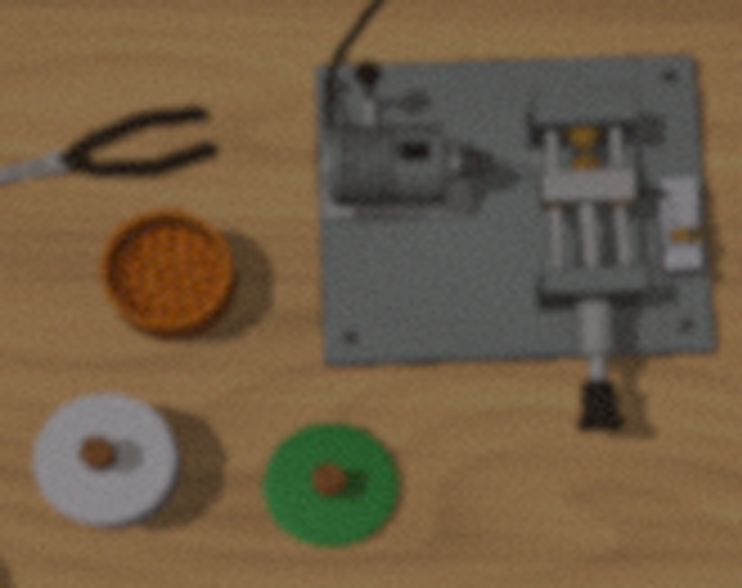

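The crop confirms it: white lid with brown knob at (97,453) sits on the white pot, and the green lid lies separately at (330,480). The pull knob is at (600,405), the brass index at (684,234) on the scale bar. Machine yaw is about 2.7°. Going above the lid.

Call:
step_arm(
  plan=[
    {"offset":[52.4,-61.8,5],"rot":[0,0,18],"gripper":5.5},
    {"offset":[52.4,-61.8,5],"rot":[0,0,18],"gripper":5.5},
    {"offset":[52.4,-61.8,5],"rot":[0,0,18],"gripper":5.5},
    {"offset":[52.4,-61.8,5],"rot":[0,0,18],"gripper":5.5},
    {"offset":[52.4,-61.8,5],"rot":[0,0,18],"gripper":5.5},
    {"offset":[52.4,-61.8,5],"rot":[0,0,18],"gripper":5.5},
    {"offset":[52.4,-61.8,5],"rot":[0,0,18],"gripper":5.5},
    {"offset":[52.4,-61.8,5],"rot":[0,0,18],"gripper":5.5},
    {"offset":[52.4,-61.8,5],"rot":[0,0,18],"gripper":5.5},
    {"offset":[52.4,-61.8,5],"rot":[0,0,18],"gripper":5.5},
    {"offset":[52.4,-61.8,5],"rot":[0,0,18],"gripper":5.5},
    {"offset":[52.4,-61.8,5],"rot":[0,0,18],"gripper":5.5},
  ],
  squeeze=40,
)

```text
time_s: 1.3
eef_pos: [386.6, 74.8, 266.9]
ee_rot: [0.0, 1.0, 0.023, 0.0]
force: [1.3, -0.5, 0.8]
grip_width: 0.643
grip_force: 0.0
```

Call:
step_arm(
  plan=[
    {"offset":[8,-19,1.7],"rot":[0,0,0],"gripper":5.5},
    {"offset":[8,-19,1.7],"rot":[0,0,0],"gripper":5.5},
    {"offset":[8,-19,1.7],"rot":[0,0,0],"gripper":5.5},
    {"offset":[8,-19,1.7],"rot":[0,0,0],"gripper":5.5},
    {"offset":[8,-19,1.7],"rot":[0,0,0],"gripper":5.5},
    {"offset":[8,-19,1.7],"rot":[0,0,0],"gripper":5.5},
    {"offset":[8,-19,1.7],"rot":[0,0,0],"gripper":5.5},
  ],
)

```text
time_s: 2.0
eef_pos: [457.5, 265.0, 249.9]
ee_rot: [0.0, 1.0, 0.023, -0.0]
force: [0.4, -0.9, 0.4]
grip_width: 0.644
grip_force: 0.0
```

```bash
python3 - <<'E'
from h import *
s=sense();c=capture('wrist');save('w1',c)
P=pts(c,s)
print(s['eef_pos'],np.array(c['mount']).round(2))
near=np.hypot(P[...,0]-457,P[...,1]-272)<70
near&=c['depth']>0
for lo,hi in ((97,112),(62,70)):
    m=near&(P[...,2]>lo)&(P[...,2]<hi)
    if m.sum(): 
        q=P[m]; print(lo,m.sum(),np.median(q[:,2]),cv2.minEnclosingCircle(q[:,:2].astype(np.float32)),q.mean(0))
E
```

```text
[457.49642976 265.01873043 249.86206571] [[ 0.000e+00 -9.600e-01 -2.900e-01  7.403e+01]
 [ 1.000e+00  0.000e+00 -0.000e+00  2.000e-02]
 [ 0.000e+00 -2.900e-01  9.600e-01 -7.003e+01]
 [ 0.000e+00  0.000e+00  0.000e+00  1.000e+00]]
97 965 102.65889346447531 ((460.6441650390625, 277.09124755859375), 11.872586250305176) [461.59569854 276.92151246 102.44613254]
62 10746 66.18845205144872 ((460.2360534667969, 277.03204345703125), 48.16684341430664) [463.84331065 277.01613575  66.15476349]
```

View pics/w1.png

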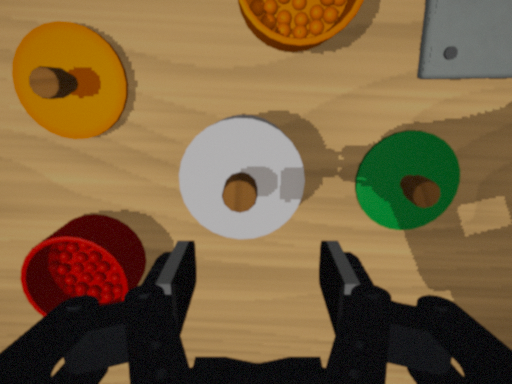

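The white lid (242,178) with its wooden knob (240,193) is centred in the wrist view. It lies at (460.5, 277), 66 mm high, so it is the lid on the pot. Descending and gripping.

Call:
step_arm(
  plan=[
    {"offset":[0.36,-1.2,4],"rot":[0,0,0],"gripper":5.5},
    {"offset":[0.36,-1.2,8],"rot":[0,0,0],"gripper":5.5},
    {"offset":[0.36,-1.2,10.2],"rot":[0,0,0],"gripper":5.5},
    {"offset":[0.36,-1.2,10.3],"rot":[0,0,0],"gripper":5.5},
    {"offset":[0.36,-1.2,10.3],"rot":[0,0,0],"gripper":5.5},
    {"offset":[0.36,-1.2,10.3],"rot":[0,0,0],"gripper":2},
    {"offset":[0.36,-1.2,10.3],"rot":[0,0,0],"gripper":1.5},
    {"offset":[0.36,-1.2,10.3],"rot":[0,0,0],"gripper":1.5},
    {"offset":[0.36,-1.2,10.3],"rot":[0,0,0],"gripper":1.5},
    {"offset":[0.36,-1.2,10.3],"rot":[0,0,0],"gripper":1.5},
    {"offset":[0.36,-1.2,10.3],"rot":[0,0,0],"gripper":1.5},
  ],
  squeeze=40,
)

```text
time_s: 3.15
eef_pos: [461.3, 278.1, 148.5]
ee_rot: [-0.0, 1.0, 0.023, 0.001]
force: [-1.7, -1.7, 6.9]
grip_width: 0.262
grip_force: 38.9
```

Call:
step_arm(
  plan=[
    {"offset":[0,0,-1],"rot":[0,0,0],"gripper":1.5},
    {"offset":[0,0,-2.5],"rot":[0,0,0],"gripper":1.5},
    {"offset":[0,0,-4.5],"rot":[0,0,0],"gripper":1.5},
    {"offset":[0,0,-6],"rot":[0,0,0],"gripper":1.5},
    {"offset":[-3,0.4,-6],"rot":[0,0,0],"gripper":1.5},
    {"offset":[-6,0.8,-6],"rot":[0,0,0],"gripper":1.5},
    {"offset":[-9.5,1.2,-6],"rot":[0,0,0],"gripper":1.5},
    {"offset":[-12,1.6,-6],"rot":[0,0,0],"gripper":1.5},
    {"offset":[-12.6,1.6,-6],"rot":[0,0,0],"gripper":1.5},
    {"offset":[-12.6,1.6,-6],"rot":[0,0,0],"gripper":1.5},
    {"offset":[-12.6,1.6,-6],"rot":[0,0,0],"gripper":1.5},
  ],
)

```text
time_s: 4.25
eef_pos: [336.6, 256.6, 207.5]
ee_rot: [-0.0, 1.0, 0.023, 0.001]
force: [0.4, -0.4, -1.3]
grip_width: 0.267
grip_force: 39.4
```

```bash
python3 - <<'E'
from h import *
s=sense();c=capture('wrist');save('w2',c)
P=pts(c,s);print(s['eef_pos'],s['force'])
m=(np.hypot(P[...,0]-s['eef_pos'][0],P[...,1]-s['eef_pos'][1])<52)&(P[...,2]>80)&(P[...,2]<150)
q=P[m];A=np.c_[q[:,:2]-s['eef_pos'][:2],np.ones(len(q))]
mm=abs(q[:,2]-np.median(q[:,2]))<8
print(m.sum(),np.median(q[:,2]),np.linalg.lstsq(A[mm],q[mm,2],rcond=None)[0],q.min(0),q.max(0))
E
```

```text
[336.56074699 256.58002127 207.4505096 ] [ 0.42949145 -0.39661854 -1.30479631]
19542 125.20928808485081 [-4.90022764e-03  4.48007955e-04  1.25148823e+02] [287.37768521 208.38214558 117.68041343] [383.23975227 304.27081119 149.98781861]
```

View pics/w2.png

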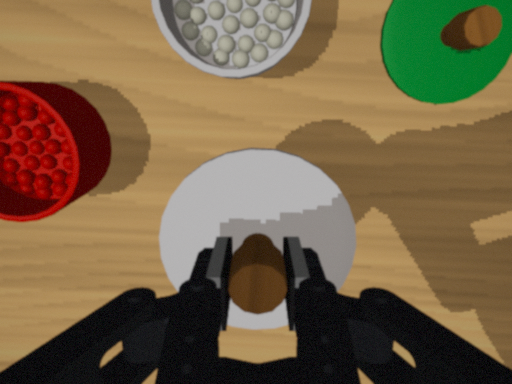

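The lid is held level at (257,240), the open pot with its beads is at (232,30), and the bench below is free. Its top is at 125 mm, so it must go down 112.5 mm.

Call:
step_arm(
  plan=[
    {"offset":[0,0,3],"rot":[0,0,0],"gripper":1.5},
    {"offset":[0,0,6.5],"rot":[0,0,0],"gripper":1.5},
    {"offset":[0,0,9],"rot":[0,0,0],"gripper":1.5},
    {"offset":[0,0,10.3],"rot":[0,0,0],"gripper":1.5},
    {"offset":[0,0,10.8],"rot":[0,0,0],"gripper":1.5},
    {"offset":[0,0,11.0],"rot":[0,0,0],"gripper":1.5},
    {"offset":[0,0,11.15],"rot":[0,0,0],"gripper":1.5},
    {"offset":[0,0,11.2],"rot":[0,0,0],"gripper":1.5},
    {"offset":[0,0,11.2],"rot":[0,0,0],"gripper":1.5},
  ],
)

```text
time_s: 5.2
eef_pos: [335.9, 256.4, 95.4]
ee_rot: [-0.0, 1.0, 0.023, 0.0]
force: [-0.1, 0.4, -2.4]
grip_width: 0.27
grip_force: 39.4
```

Call:
step_arm(
  plan=[
    {"offset":[0,0,0.1],"rot":[0,0,0],"gripper":1.5},
    {"offset":[0,0,0.15],"rot":[0,0,0],"gripper":1.5},
    {"offset":[0,0,0.15],"rot":[0,0,0],"gripper":1.5},
  ],
)

```text
time_s: 5.5
eef_pos: [335.9, 256.5, 94.4]
ee_rot: [-0.0, 1.0, 0.023, 0.0]
force: [-3.2, -2.1, 12.6]
grip_width: 0.269
grip_force: 41.0
```

Contact. Releasing and rising.

Call:
step_arm(
  plan=[
    {"offset":[0,0,-0.1],"rot":[0,0,0],"gripper":3},
    {"offset":[0,0,-0.1],"rot":[0,0,0],"gripper":5},
    {"offset":[0,0,-0.1],"rot":[0,0,0],"gripper":5.5},
    {"offset":[0,0,-0.1],"rot":[0,0,0],"gripper":5.5},
    {"offset":[0,0,-2],"rot":[0,0,0],"gripper":5.5},
    {"offset":[0,0,-5],"rot":[0,0,0],"gripper":5.5},
    {"offset":[0,0,-9],"rot":[0,0,0],"gripper":5.5},
    {"offset":[0,0,-13],"rot":[0,0,0],"gripper":5.5},
    {"offset":[0,0,-15],"rot":[0,0,0],"gripper":5.5},
    {"offset":[0,0,-15],"rot":[0,0,0],"gripper":5.5},
  ],
)

```text
time_s: 6.5
eef_pos: [336.4, 256.7, 245.8]
ee_rot: [-0.001, 1.0, 0.023, 0.003]
force: [-0.1, 0.4, -0.2]
grip_width: 0.645
grip_force: 0.0
```

```bash
python3 - <<'E'
from h import *
s=sense();c=capture('wrist')
P=pts(c,s);print(s['eef_pos'])
near=(np.hypot(P[...,0]-336,P[...,1]-256)<60)&(c['depth']>0)
for lo,hi in ((7,18),(42,55)):
    q=P[near&(P[...,2]>lo)&(P[...,2]<hi)];print(len(q),np.median(q[:,2]),q.mean(0),cv2.minEnclosingCircle(q[:,:2].astype(np.float32)))
a=capture('top');P=pts(a)
m=(P[...,2]>40)&(P[...,2]<75);m[:,:165]=0;m[:,215:]=0;m[:180]=0;m[235:]=0
q=P[m];print('pot',q[:,:2].min(0),q[:,:2].max(0))
P=pts(a);m=(np.abs(P[...,0]-501)<30)&(np.abs(P[...,1]+60)<30)&(P[...,2]>55)&(P[...,2]<90);q=P[m];print('knob',len(q),q.mean(0),q.min(0),q.max(0))
E
```

```text
[336.4054793  256.70749477 245.7663073 ]
7726 12.184581723329558 [337.75060968 256.40901101  12.12719289] ((334.60589599609375, 256.1474609375), 48.27367401123047)
663 48.632339870577994 [336.05601979 256.34264082  48.33950052] ((335.0650634765625, 256.4331359863281), 12.088959693908691)
pot [420.16654373 230.17759467] [503.31998088 320.04642965]
knob 114 [504.24473318 -59.41886173  71.58316826] [486.29421771 -76.06708969  58.92510787] [530.8393116  -45.4145796   83.90145181]
```

The lid stands flat on the bench (top face 12.2 mm, knob top 48.6 mm) and the pot has not moved. Now above the pull knob.

Call:
step_arm(
  plan=[
    {"offset":[16.9,33.5,0],"rot":[0,0,0],"gripper":5.5},
    {"offset":[16.9,33.5,0],"rot":[0,0,0],"gripper":5.5},
    {"offset":[16.9,33.5,0],"rot":[0,0,0],"gripper":5.5},
    {"offset":[16.9,33.5,0],"rot":[0,0,0],"gripper":5.5},
    {"offset":[16.9,33.5,0],"rot":[0,0,0],"gripper":5.5},
    {"offset":[16.9,33.5,0],"rot":[0,0,0],"gripper":5.5},
    {"offset":[16.9,33.5,0],"rot":[0,0,0],"gripper":5.5},
    {"offset":[16.9,33.5,0],"rot":[0,0,0],"gripper":5.5},
    {"offset":[16.9,33.5,0],"rot":[0,0,0],"gripper":5.5},
    {"offset":[16.9,33.5,0],"rot":[0,0,0],"gripper":5.5},
    {"offset":[16.9,33.5,0],"rot":[0,0,0],"gripper":5.5},
    {"offset":[16.9,33.5,0],"rot":[0,0,0],"gripper":5.5},
  ],
)

```text
time_s: 7.8
eef_pos: [519.4, -69.5, 243.2]
ee_rot: [-0.0, 1.0, 0.024, -0.0]
force: [-0.8, -0.4, 0.5]
grip_width: 0.647
grip_force: 0.0
```

```bash
python3 - <<'E'
from h import *
import pickle
s=sense();c=capture('wrist');save('w3',c);pickle.dump((s,c),open('w3.pkl','wb'))
print(s['eef_pos'],s['ee_rot'])
P=pts(c,s)
m=(np.abs(P[...,0]-501)<45)&(np.abs(P[...,1]+60)<30)&(P[...,2]>55)&(P[...,2]<90)
ys,xs=np.where(m);print(xs.min(),xs.max(),ys.min(),ys.max())
cv2.imwrite('pics/w3b.png',cv2.resize(c['color'][:,150:440,::-1],None,fx=2,fy=1.56*1.0,interpolation=cv2.INTER_CUBIC))
E
```

```text
[519.38381035 -69.52423416 243.2333044 ] [-1.42480762e-04  9.99723750e-01  2.35016159e-02 -2.78003229e-04]
223 266 152 230
```

View pics/w3.png

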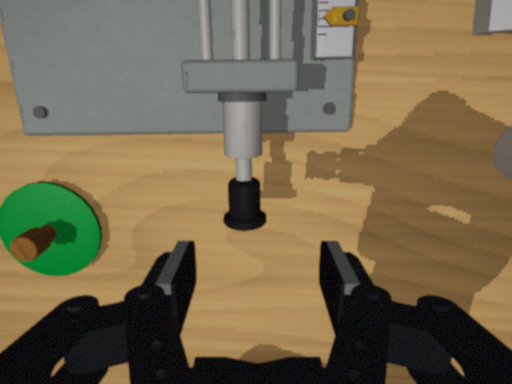

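The pull knob is at (244,180–228), the barrel end at (243,157), and the brass index nose at (324,17). The pointer is still outside the picture.

```bash
python3 - <<'E'
from h import *
import pickle
s,c=pickle.load(open('w3.pkl','rb'));P=pts(c,s)
for n,u,v,z in [('inner',244,180,74.5),('flangejunct',244,208,74.5),('flangeouter top',244,222,79),('barrel end',243,156,76),('index',324,17,53),('pl',25,134,18),('pr',349,131,18)]: print(n,atz(c,u,v,z,s).round(1),P[v,u].round(1))
# axis from depth: silhouette centres of barrel and knob
for v in (110,130,150,185,195,205): 
    r=np.where((P[v,200:290,2]>50))[0]+200; print(v,r.min(),r.max(),P[v,r,:2].mean(0).round(1), P[v,r,2].max().round(1))
E
```

```text
inner [527.5 -59.5  74.5] [525.4 -59.3  66.7]
flangejunct [506.3 -60.3  74.5] [506.3 -60.3  74.6]
flangeouter top [497.1 -60.8  79. ] [496.8 -60.8  78.3]
barrel end [545.2 -58.2  76. ] [545.  -58.2  75.1]
index [ 639.3 -109.1   53. ] [ 639.6 -109.4   51.6]
pl [543.4 129.5  18. ] [540.3 141.4  -0. ]
pr [ 559.2 -145.2   18. ] [ 557.2 -149.9    0.6]
110 223 261 [576.1 -56.3] 76.3
130 224 262 [562.7 -57.5] 76.3
150 224 262 [548.8 -58. ] 76.5
185 221 260 [527.  -59.9] 313.2
195 228 260 [515.3 -59.9] 75.3
205 229 260 [507.7 -60.5] 75.1
```

Now a closer look at the pointer and index from above.

Call:
step_arm(
  plan=[
    {"offset":[4,1,1],"rot":[0,0,-0.6],"gripper":5.5},
    {"offset":[8,2,2],"rot":[0,0,-0.6],"gripper":5.5},
    {"offset":[11,3,2],"rot":[0,0,-0.6],"gripper":5.5},
    {"offset":[11,3,2],"rot":[0,0,-0.6],"gripper":5.5},
    {"offset":[11,3,2],"rot":[0,0,-0.6],"gripper":5.5},
    {"offset":[11,3,2],"rot":[0,0,-0.6],"gripper":5.5},
  ],
)

```text
time_s: 8.45
eef_pos: [630.4, -94.9, 223.7]
ee_rot: [-0.0, 1.0, 0.028, -0.0]
force: [-0.4, 0.4, -0.1]
grip_width: 0.641
grip_force: 0.0
```

```bash
python3 - <<'E'
from h import *
import pickle
s=sense();c=capture('wrist');pickle.dump((s,c),open('w4.pkl','wb'))
print(s['eef_pos'],s['ee_rot'])
T=np.linalg.inv(ext(c,s));f=192/np.tan(np.radians(c['vertical_fov'])/2)
p=T[:3,:3]@np.array([655,-108,53])+T[:3,3];u,v=f*p[:2]/p[2]+[c['cx'],c['cy']];print(u,v)
u0=int(max(0,min(u-65,382)));v0=int(max(0,min(v-50,284)));print(u0,v0)
cv2.imwrite('pics/w4.png',cv2.resize(c['color'][v0:v0+100,u0:u0+130,::-1],None,fx=6,fy=6,interpolation=cv2.INTER_CUBIC))
E
```

```text
[630.3510728  -94.91442649 223.74666819] [-4.41267738e-05  9.99598815e-01  2.83230190e-02 -1.13346897e-04]
277.85968606575176 158.52501679176424
212 108
```

View pics/w4.png

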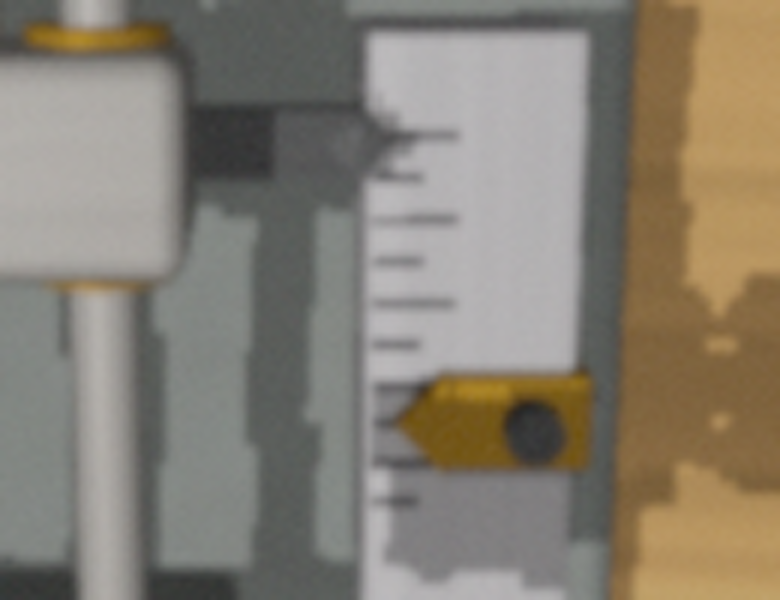

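Pointer tip at crop (402,141), i.e. full (279,131.5). Index nose at crop (400,422), i.e. (278.7,178.3), with the ticks about 41 px apart.

```bash
python3 - <<'E'
from h import *
import pickle
s,c=pickle.load(open('w4.pkl','rb'));P=pts(c,s)
ax=np.array([np.cos(np.radians(3.3)),np.sin(np.radians(3.3)),0])
print('depth z ptr',P[130:134,255:276:4,2].round(1),'idx',P[176:182,282:300:4,2].round(1))
for zi in (50,52,53):
    p=atz(c,278.8,131.4,53,s);i=atz(c,278.7,178.3,zi,s);print(zi,p.round(1),i.round(1),(p-i)@ax)
t=[atz(c,279,108+y/6,45,s)@ax for y in (133,176,218,261,302,344,423,464,500)];print(np.diff(t), P[140,290])
E
```

```text
depth z ptr [[56.5 55.3 54.9 55.6 55.  55.6]
 [54.5 56.1 56.4 55.6 55.6 56.3]
 [55.1 55.6 56.  55.6 55.9 56.3]
 [56.  54.9 55.8 56.  56.  56.2]] idx [[52.1 51.7 52.3 52.8 56.8]
 [51.1 53.5 51.7 52.5 58. ]
 [52.1 53.4 51.8 52.2 58.1]
 [51.7 52.  52.3 51.4 59.3]
 [53.6 52.  50.9 52.8 58.2]
 [52.6 51.9 51.9 53.  58.5]]
50 [ 674.1 -107.2   53. ] [ 639.8 -109.9   50. ] 34.352816763673516
52 [ 674.1 -107.2   53. ] [ 640.3 -109.8   52. ] 33.81562215100783
53 [ 674.1 -107.2   53. ] [ 640.6 -109.7   53. ] 33.547024844674986
[ -5.10867738  -5.04971275  -5.23232383  -5.04879609  -5.23359951
 -10.01721548  -5.28999295  -4.69742439] [ 667.76873391 -116.00854526   47.55631734]
```

Pull needed is about 33.8 mm. Going above the knob, then down.

Call:
step_arm(
  plan=[
    {"offset":[-4,-1.4,0],"rot":[0,0,0],"gripper":5.5},
    {"offset":[-8,-3,0],"rot":[0,0,0],"gripper":5.5},
    {"offset":[-11.4,-4.2,0],"rot":[0,0,0],"gripper":5.5},
    {"offset":[-11.4,-4.2,1],"rot":[0,0,0],"gripper":5.5},
    {"offset":[-11.4,-4.2,4],"rot":[0,0,0],"gripper":5.5},
    {"offset":[-11.4,-4.2,4],"rot":[0,0,0],"gripper":5.5},
    {"offset":[-11.4,-4.2,4],"rot":[0,0,0],"gripper":5.5},
  ],
)

```text
time_s: 9.2
eef_pos: [515.0, -60.1, 183.9]
ee_rot: [-0.0, 1.0, 0.028, -0.0]
force: [0.1, 0.0, -0.3]
grip_width: 0.647
grip_force: 0.0
```

```bash
python3 - <<'E'
from h import *
s=sense();c=capture('wrist');save('w5',c);P=pts(c,s)
print(s['eef_pos'],s['ee_rot'])
m=(np.abs(P[...,0]-510)<35)&(np.abs(P[...,1]+60)<25)&(P[...,2]>68)&(P[...,2]<84)
q=P[m];print(len(q))
for x in range(480,550,3):
    k=q[abs(q[:,0]-x)<1.5]
    if len(k): print(x,len(k),k[:,1].min().round(1),k[:,1].max().round(1),k[:,2].max().round(1))
E
```

```text
[515.0348251  -60.05395739 183.94714251] [-2.01105296e-05  9.99606991e-01  2.80332295e-02 -2.38777056e-05]
2641
489 15 -64.2 -48.4 77.2
492 179 -76.1 -45.7 79.5
495 279 -75.9 -45.6 80.2
498 359 -76.3 -46.3 79.1
501 183 -72.5 -49.6 76.4
504 184 -71.1 -49.4 75.5
507 170 -70.9 -49.2 75.2
510 174 -70.7 -49.7 75.6
513 189 -70.5 -49.0 75.8
516 181 -70.2 -48.9 75.3
519 185 -70.1 -48.8 75.6
522 202 -69.8 -49.3 75.4
525 166 -68.4 -50.3 74.0
528 13 -62.0 -56.9 69.4
531 13 -60.2 -56.1 68.6
534 13 -61.5 -54.9 69.0
537 16 -60.8 -55.9 68.9
540 22 -61.3 -55.6 69.4
543 63 -67.5 -46.1 75.9
546 35 -69.1 -46.7 76.1
```

Call:
step_arm(
  plan=[
    {"offset":[-0.18,0,3],"rot":[0,0,0],"gripper":5.5},
    {"offset":[-0.18,0,5.5],"rot":[0,0,0],"gripper":5.5},
    {"offset":[-0.18,0,6.7],"rot":[0,0,0],"gripper":5.5},
    {"offset":[-0.18,0,6.8],"rot":[0,0,0],"gripper":5.5},
    {"offset":[-0.18,0,6.8],"rot":[0,0,0],"gripper":5.5},
    {"offset":[-0.18,0,6.8],"rot":[0,0,0],"gripper":1.5},
    {"offset":[-0.18,0,6.8],"rot":[0,0,0],"gripper":1.5},
    {"offset":[-0.18,0,6.8],"rot":[0,0,0],"gripper":1.5},
    {"offset":[-0.18,0,6.8],"rot":[0,0,0],"gripper":1.5},
    {"offset":[-0.18,0,6.8],"rot":[0,0,0],"gripper":1.5},
    {"offset":[-0.18,0,6.8],"rot":[0,0,0],"gripper":1.5},
  ],
  squeeze=70,
)

```text
time_s: 10.35
eef_pos: [513.4, -59.7, 116.7]
ee_rot: [-0.0, 1.0, 0.028, 0.001]
force: [-1.5, 3.4, 6.9]
grip_width: 0.273
grip_force: 68.3
```

Gripped. Drawing it out smoothly to 33.8 mm.

Call:
step_arm(
  plan=[
    {"offset":[-0.3,0,0],"rot":[0,0,0],"gripper":1.5},
    {"offset":[-0.8,0,0],"rot":[0,0,0],"gripper":1.5},
    {"offset":[-1.3,0,0],"rot":[0,0,0],"gripper":1.5},
    {"offset":[-1.8,0,0],"rot":[0,0,0],"gripper":1.5},
    {"offset":[-2.3,0,0],"rot":[0,0,0],"gripper":1.5},
    {"offset":[-2.8,0,0],"rot":[0,0,0],"gripper":1.5},
    {"offset":[-3.2,0,0],"rot":[0,0,0],"gripper":1.5},
    {"offset":[-3.4,0,0],"rot":[0,0,0],"gripper":1.5},
    {"offset":[-3.4,0,0],"rot":[0,0,0],"gripper":1.5},
    {"offset":[-3.4,0,0],"rot":[0,0,0],"gripper":1.5},
    {"offset":[-3.4,0,0],"rot":[0,0,0],"gripper":1.5},
  ],
)

```text
time_s: 11.45
eef_pos: [480.9, -61.6, 116.7]
ee_rot: [0.0, 1.0, 0.028, 0.003]
force: [9.5, 6.4, 0.7]
grip_width: 0.266
grip_force: 68.6
```

```bash
python3 - <<'E'
from h import *
import pickle
s=sense();c=capture('wrist');b=capture('scene');a=capture('top');pickle.dump((s,c,a,b),open('w6.pkl','wb'))
print(s['eef_pos'],s['force'])
out=[]
for k,x in ((c,s),(b,None),(a,None)):
    T=np.linalg.inv(ext(k,x));f=192/np.tan(np.radians(k['vertical_fov'])/2)
    p=T[:3,:3]@np.array([640,-108,53])+T[:3,3];u,v=f*p[:2]/p[2]+[k['cx'],k['cy']];print(u,v)
    u0=int(np.clip(u-20,0,472));v0=int(np.clip(v-20,0,344));print(u0,v0)
    out.append(cv2.resize(k['color'][v0:v0+40,u0:u0+40,::-1],(400,400),interpolation=cv2.INTER_CUBIC))
cv2.imwrite('pics/w6.png',np.hstack(out[1:]))
E
```

```text
[480.87178173 -61.64193537 116.73938735] [9.47223293 6.40312204 0.7489208 ]
439.57621201334086 -197.72924621289545
419 0
219.17792672104895 242.40782836042519
199 222
312.68665498916465 155.23150548887918
292 135
```

View pics/w6.png

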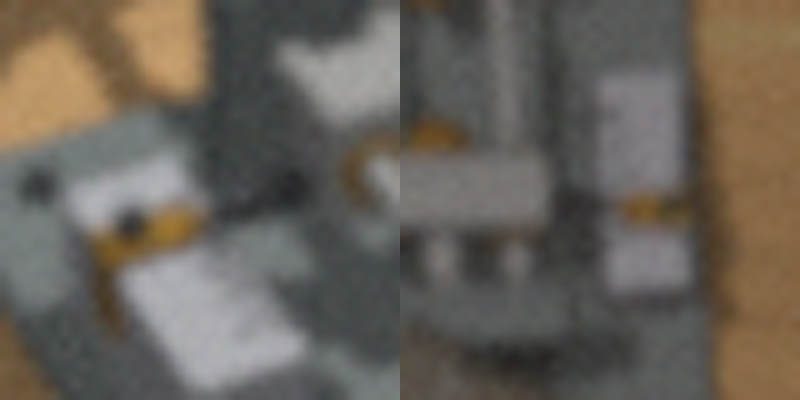

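Left (scene): index nose (205,215), pointer (220–300,195). Right (top): index nose (622,207), pointer dim at about (580,200). They nearly line up, with about 1 mm still to go, which agrees with the 32.6 mm measured pull. Adding 1.2 mm.

Call:
step_arm(
  plan=[
    {"offset":[-0.12,0,0],"rot":[0,0,0],"gripper":1.5},
    {"offset":[-0.12,0,0],"rot":[0,0,0],"gripper":1.5},
    {"offset":[-0.12,0,0],"rot":[0,0,0],"gripper":1.5},
    {"offset":[-0.12,0,0],"rot":[0,0,0],"gripper":1.5},
  ],
)

```text
time_s: 12.0
eef_pos: [479.7, -61.7, 116.8]
ee_rot: [0.0, 1.0, 0.028, 0.003]
force: [9.4, 7.2, 1.1]
grip_width: 0.269
grip_force: 68.7
```

```bash
python3 - <<'E'
from h import *
import pickle
s=sense();print(s['eef_pos'],s['force'])
a0,b0=pickle.load(open('c.pkl','rb'))
ax=np.array([np.cos(np.radians(3.3)),np.sin(np.radians(3.3)),0])
avg=lambda n:np.mean([capture(n)['color'] for _ in range(6)],0).astype(np.uint8)
A=avg('top');B=avg('scene')
def proj(k,p):
    T=np.linalg.inv(ext(k));f=192/np.tan(np.radians(k['vertical_fov'])/2);p=T[:3,:3]@p+T[:3,3];return f*p[:2]/p[2]+[k['cx'],k['cy']]
# carriage block: reproject-resampled match; top-down plane warp at z=h, 1px=0.5mm
s0=np.array([674.,-107,0])
def warp(k,img,h,d):  # patch in machine coords around the carriage shifted by -d
    g=[];W,H=36,30
    for cx,cy in ((0,0),(W,0),(W,H),(0,H)):
        g.append(proj(k,np.array([0,0,h])+s0+ax*(22-cx-d)+np.array([-ax[1],ax[0],0])*(12+cy)))
    M=cv2.getPerspectiveTransform(np.float32([[0,0],[2*W,0],[2*W,2*H],[0,2*H]]),np.float32(g))
    return cv2.warpPerspective(img,M,(2*W,2*H),flags=cv2.INTER_CUBIC|cv2.WARP_INVERSE_MAP).astype(np.float32)
for k,i0,i1 in ((a0,a0['color'],A),(b0,b0['color'],B)):
  for h in (70,):
    r=warp(k,i0,h,0);ds=np.arange(26,42,.5);e=[np.corrcoef(r.ravel(),warp(k,i1,h,d).ravel())[0,1] for d in ds];j=int(np.argmax(e));print(h,ds[j],np.round(e[max(0,j-3):j+4],3))
    if k is b0: R0=r
T=cv2.resize(A[135:175,285:325,::-1],(400,400),interpolation=cv2.INTER_CUBIC);S=cv2.resize(B[222:262,199:239,::-1],(400,400),interpolation=cv2.INTER_CUBIC)
cv2.imwrite('pics/w7.png',np.hstack([S,T]))
E
```

```text
[479.74074053 -61.70565598 116.76205889] [9.43612393 7.24768708 1.09277181]
70 33.0 [0.953 0.962 0.968 0.971 0.971 0.968 0.962]
70 33.0 [0.972 0.979 0.983 0.985 0.984 0.982 0.978]
```

View pics/w7.png

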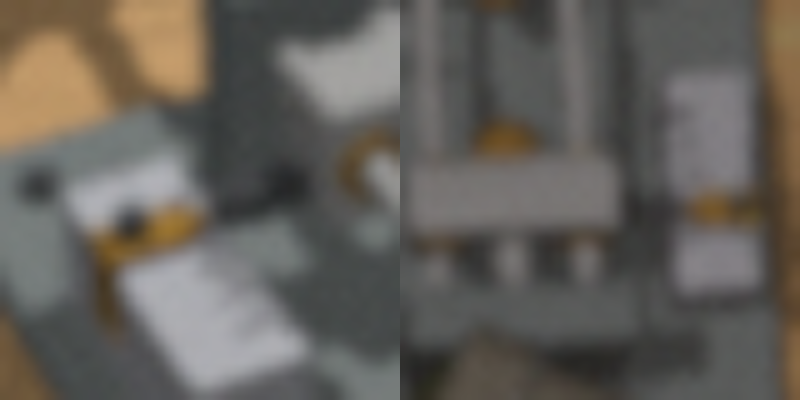

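The scene and top views show the pointer in line with the index nose. Correlation puts the carriage at about 33.2 mm and the TCP gives 33.7 mm. A last 0.4 mm nudge, then hold and hand in.

Call:
step_arm(
  plan=[
    {"offset":[-0.04,0,0],"rot":[0,0,0],"gripper":1.5},
    {"offset":[-0.04,0,0],"rot":[0,0,0],"gripper":1.5},
    {"offset":[-0.04,0,0],"rot":[0,0,0],"gripper":1.5},
    {"offset":[-0.04,0,0],"rot":[0,0,0],"gripper":1.5},
    {"offset":[-0.04,0,0],"rot":[0,0,0],"gripper":1.5},
    {"offset":[-0.04,0,0],"rot":[0,0,0],"gripper":1.5},
  ],
)

```text
time_s: 13.2
eef_pos: [479.4, -61.7, 116.8]
ee_rot: [0.0, 1.0, 0.028, 0.003]
force: [9.7, 7.2, 0.2]
grip_width: 0.272
grip_force: 68.6
```

```bash
python3 -c "
from rig import *
s=sense();print(s['eef_pos'],s['force'],s['grip_force']);print(finish_job())"
```

```text
[479.42218788 -61.72976332 116.75859434] [9.72019644 7.23188016 0.19871994] 68.62227965611964
the job is handed in; nothing more can be done
None
```

The job is handed in at 13.2 s: the lid is flat and right way up on the bench beside the unmoved pot, and the arm is still holding the jaw about 34 mm out, within about 0.5 mm of the index clip by my measurements; the bottle, tray and pliers were not touched.

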